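# Close the overfull parts tub

## Task

The lid of the blue parts tub will not seat because the white jar in it stands above the fill line. Take the jar out and stand it upright on the bench beside the tub, leave the black tape roll in the tub, then put the blue lid on so that it sits fully down and level on the rim.

Things in the scene. Friction and masses are not known exactly. Their poses are not given: they have to be found in the camera images.
- tub: Round open blue tub fixed to the bench, 160 mm wide at the rim, wall 4 mm, floor 5 mm thick, rim 50 mm above the bench; orange fill line inside, 40 mm above the bench. Origin: centre of its underside, on the bench, z up. The white jar and the black tape roll stand in it on opposite sides of its centre.
- jar_centre (a point): White plastic jar with a white screw cap, upright in the tub at the start, 48 mm diameter all the way up, 85 mm tall, 0.08 to 0.17 kg. The point is its centre, 42.5 mm above its underside; z is its upright axis. In the tub its top stands 40 mm above the rim; its side is about 10 mm from the tub wall.
- roll_centre (a point): Black tape roll lying flat on the tub floor, 73 mm diameter, 19 mm high, so it lies below the fill line. The point is its centre, 9.5 mm above its underside.
- lid_knob (a point): Loose round blue lid, 176 mm wide, flat on the bench. Point: on the axis (z) of its black knob (30 mm wide, 38 tall), 38 mm over the lid's underside, 23 over the plate, 15 below the knob's top. A tapered plug below (10 deep, 120 to 132 mm wide) enters the tub's 152 mm mouth until the plate is on the rim: point then 78 mm over the bench. Lies left or right; bench between it and tub is clear.

How it is judged:
On the way, in this order (a step that is already met when the one before it is completed fails the run):
1. the white jar stands upright on the bench beside the tub (height (world z) of jar_centre between 0.034 and 0.05 m and angle between jar_centre's own z axis and vertical below 0.17 rad and horizontal distance between jar_centre and tub above 0.1 m), for 0.2 s.
2. the lid sits fully down on the tub's rim (horizontal distance between lid_knob and tub below 0.015 m and z of lid_knob in the frame of tub between 0.073 and 0.081 m and angle between lid_knob's own z axis and vertical below 0.04 rad), for 0.2 s.
At the end, for the whole second after the job is handed in: White jar on the bench (centre 34 to 50 mm up, upright within 0.17 rad, axis over 100 mm from the tub's); tape roll still in the tub (centre within 70 mm of its axis, below 45 mm); lid on the rim: axis within 15 mm of the tub's, knob point 73 to 81 mm above tub origin, level within 0.04 rad (all of step 1 and all of step 2 and horizontal distance between roll_centre and tub below 0.07 m and z of roll_centre in the frame of tub below 0.045 m); the robot touches nothing.
It also fails if it takes over 61 s, if anything falls off the work surface, if the arm or the gripper's body presses on something with over 40 N, if the wrist force passes 120 N, or if a joint passes its speed limit or range.

## Robot

A 6-joint arm with a two-finger parallel gripper is mounted at the origin on a cart in front of the work surface, level with it; the furniture and walls round the work are solid. World frame = base frame: x ahead of the robot, y to its left, z up, the work surface at z = 0. Lengths are in m, angles in rad, forces in N, time in s.
With the tool pointing down it reaches from about 0.25 to 0.725 m from the base axis. Payload 4 kg.
Tool frame: the origin (TCP) lies on the front face of the gripper's body, between the roots of the fingers; the fingertips stand 73 mm ahead of it and the grasp point (between the pads) lies 54 mm ahead of it; z points along the fingers, y is the line along which they close (so a half turn about z gives the same grasp; the last joint's range is limited). The gripper opens to 85 mm and grips with 20 to 120 N. Pads are 22 mm wide; open, the fingers measure 114 mm over their backs; the gripper's body (76 mm by 85 mm) begins 54 mm behind the grasp point. The pads swing forward as they close: fully open they stand 13 mm farther back than shut.
Start: joints at [1.273, 0.241, 0.005, 1.335, 0, 1.571], TCP at [0.147, 0.478, 0.304] pointing down, gripper open.
Joint ranges: [-2.72, 2.72], [-1.05, 1.87], [-1.09, 1.28], [-1.99, 2.15], [-1.42, 1.44], [-3.14, 3.14]. Speed limits (rad/s): [2.79, 2.79, 3.14, 3.14, 3.14, 3.14].

## Interface

Orientations are given as a unit quaternion [x, y, z, w].
In Python, from workcell import bot gives the robot as it stands. The module is installed in compiled form; this text tells all that it offers.
- The arm moves only by the tool step_arm, never from a script. Its argument "rows" is a list of rows, each a list of 2 entries, a list of its own where there are three numbers: the shift along the tool's x, y, z in mm, then the turn about the tool's z in degrees. A call has 1 to 12 rows; each row is the pose to reach, as a shift and turn from the pose commanded when the call began, along the tool's axes at that moment; what a row does not reach only later rows make up. A row lasts 1/8 s, in which the tool goes at most 62.5 mm and 10.7 degrees, less where a joint would pass 70% of its speed; a pose out of reach is approached as far as the arm can. A call with a gripper value outside its range is refused whole. "claw" is the gripper's target within -1 to 1 (shut at 1, half-way at 0, fully open at -1), set as the call begins (left out, the last holds). The fingers move at their own pace and stop on an object; the grip force is fixed at half the most. Time passes only in rows, so rows that repeat a pose let the fingers close. It gives the time, the measured TCP pose, the force, the opening and the grip force at its end, in the units of the state.
- bot.get_obs(): the state, without advancing time (a new reading comes with each control period).
- bot.camera(name): name is "scene" or "side" or "wrist"; returns (picture, depth): 384x512x3 uint8, red, green, blue; 384x512 float32, m along the optical axis (not along the pixel's ray), 0 where there is no reading.
- bot.camera_params(name): a dict with "fx", "fy", "cx", "cy" (pixels), "pose" (4x4, takes a point from camera to world coordinates). Camera axes: x right, y up, looking along -z (the intrinsics and any distortion apply to the point x, -y, -z); pixel columns grow to the right and rows downward; lengths in m; the calibration is good to about 2 mm. The wrist camera is an equidistant fisheye: a pixel r from the principal point sees the ray r / f radians off the axis. A picture is of the moment at which its call begins: read the wrist's pose just before it. camera_params takes no time and is no camera call; for the wrist camera it gives the pose at the moment of the call.
- bot.job_done(): hands the job in; it is judged then, once.
Trained networks look in the newest picture that a camera, given by its name, has taken for a name from the list of things; names that differ only in an ending like _2 or _b are one class to them, and where a whole thing is asked for, a point or a joint stands for the part that bears it (a point fixed in the world has none). Each returns a list of dicts, best first, with "score" (0 to 1); they miss things now and then, are a little off and sometimes report something else, mostly with a low value. They report only what shows in the picture. A call takes as long as a camera call.
- bot.trace(target, camera): "pixels" (384x512 bool, what is visible of it) and "uv" ([column, row] in pixels, amid what is visible of it).
The state is a dict: "clock": time; "joint_pos": joint angles; "joint_vel": joint speeds; "tau": joint torques, N m; "eef_pos": TCP position; "tool_rot": TCP orientation; "ft_force": force on the tool from outside, world axes, zero at the start; "ft_torque": the same for the moment, N m; "grip_width": finger opening in m; "grasp_force": force on a finger pad.
Only numpy, scipy, OpenCV 4.12 (cv2) and the standard library are available. Lean on these libraries where they do the work, as an engineer would, in place of code of your own. Each camera call takes 0.05 s, during which the arm holds its last target. There are 200 camera calls.

## Working session

There is one attempt and no reset: what is moved stays moved. The work goes in short steps, Python scripts to look and compute and a tool call to move; the robot and the scene stay as the last step left them, time stands still between calls to the robot, and variables do not carry over. Pictures are saved under pics/ and viewed, at most 10 in all, crops included, and the job is handed in when it is done.

Besides the shell and the picture viewer there is one more tool, called after "Request:" as a command line: name --argument value ..., lists and objects as JSON in quotes. step_arm: Moves the arm, as the interface text tells. Its arguments: {"type":"object","properties":{"rows":{"type":"array"},"claw":{"type":"number"}},"required":["rows"]}

```bash
mkdir -p pics
cat > h.py <<'E'
import numpy as np, cv2
from workcell import bot
def cloud(cam, mask, depth):
    p=bot.camera_params(cam); v,u=np.nonzero(mask&(depth>0)); d=depth[v,u]
    P=np.c_[(u-p['cx'])/p['fx']*d,-(v-p['cy'])/p['fy']*d,-d]
    T=np.array(p['pose']); return P@T[:3,:3].T+T[:3,3]
E
python3 - <<'E'
from h import *
ims=[]
for c in ('scene','side'):
    im,d=bot.camera(c); ims.append(im)
    print(c,np.round(bot.camera_params(c)['pose'],3).tolist())
    for t in ('tub','jar_centre','roll_centre','lid_knob'):
        for r in bot.trace(t,c)[:2]:
            P=cloud(c,r['pixels'],d)
            if len(P)==0: print(c,t,'none');continue
            print(c,t,round(r['score'],2),np.round(r['uv']),len(P),'min',np.percentile(P,2,axis=0).round(3),'max',np.percentile(P,98,axis=0).round(3))
            top=P[P[:,2]>np.percentile(P[:,2],98)-.006]
            print('   top',((top.min(0)+top.max(0))/2).round(4), top.mean(0).round(4))
cv2.imwrite('pics/a.png',cv2.resize(np.hstack(ims),(800,300))[:,:,::-1])
o=bot.get_obs();print(o['clock'],o['eef_pos'],o['tool_rot'],o['grip_width'])
E
```

```text
scene [[-0.917, 0.242, -0.317, 0.223], [-0.399, -0.566, 0.721, 0.517], [-0.005, 0.788, 0.616, 0.601], [0.0, 0.0, 0.0, 1.0]]
scene tub 0.57 [282. 157.] 1664 min [ 0.415 -0.387  0.003] max [ 0.566 -0.234  0.051]
   top [ 0.4914 -0.3116  0.0485] [ 0.4918 -0.2963  0.0487]
scene jar_centre 0.64 [301. 142.] 588 min [ 0.43  -0.326  0.026] max [ 0.474 -0.283  0.091]
   top [ 0.4518 -0.3083  0.0889] [ 0.4517 -0.3045  0.0894]
scene roll_centre 0.73 [276. 147.] 479 min [ 0.488 -0.371  0.005] max [ 0.557 -0.265  0.036]
   top [ 0.5098 -0.2405  0.0497] [ 0.5092 -0.2398  0.0497]
scene roll_centre 0.44 [207. 284.] 5455 min [0.411 0.051 0.013] max [0.569 0.183 0.052]
   top [0.4915 0.1285 0.0509] [0.4905 0.1302 0.0522]
scene lid_knob 0.88 [206. 283.] 5572 min [0.411 0.049 0.013] max [0.571 0.184 0.053]
   top [0.4527 0.1813 0.0888] [0.4869 0.137  0.0561]
scene lid_knob 0.33 [301. 143.] 579 min [ 0.43  -0.326  0.028] max [ 0.474 -0.283  0.091]
   top [ 0.4518 -0.3083  0.0889] [ 0.4517 -0.3045  0.0894]
side [[0.527, 0.669, -0.525, -0.061], [-0.85, 0.402, -0.341, -0.445], [-0.017, 0.626, 0.78, 0.926], [0.0, 0.0, 0.0, 1.0]]
side roll_centre 0.79 [357. 237.] 546 min [ 0.492 -0.354  0.006] max [ 0.56  -0.286  0.028]
   top [ 0.5098 -0.3189  0.0566] [ 0.5328 -0.3235  0.0255]
side lid_knob 0.91 [184. 176.] 2922 min [0.415 0.045 0.011] max [0.574 0.206 0.052]
   top [0.4935 0.125  0.0519] [0.4931 0.1243 0.0524]
0.5 [0.1467029  0.47797446 0.30387073] [ 1.48340396e-01  9.88936361e-01 -4.10410269e-05 -1.00084895e-05] 0.0856308096294277
```

View pics/a.png

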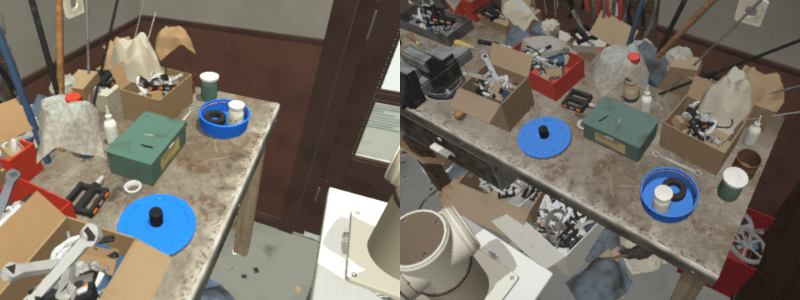

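The scene view shows the lid at about (206,283) and the tub at about (282,157), with the jar on its near right and the roll on its left. In the side view they are at (184,176) and (357,237). There is a green toolbox behind the path. Next I'll fit circles and map the obstacles.

```bash
cat > fit.py <<'E'
from h import *
from scipy.optimize import least_squares
def circ(P,r=None):
    c0=(P.min(0)[:2]+P.max(0)[:2])/2
    f=least_squares(lambda q:np.hypot(*(P[:,:2]-q[:2]).T)-(r if r else q[2]),list(c0)+([] if r else [.05]),loss='soft_l1',f_scale=.002)
    return f.x.round(4), round(float(np.sqrt(np.mean(f.fun**2))),4)
E
python3 - <<'E'
from fit import *
H=np.zeros((24,20))
for c in ('scene','side'):
    im,d=bot.camera(c); W=np.zeros(d.shape+(3,)); W[:]=np.nan
    P=cloud(c,d>0,d); hsv=cv2.cvtColor(im,cv2.COLOR_RGB2HSV)[d>0]
    blue=(hsv[:,0]>95)&(hsv[:,0]<125)&(hsv[:,1]>140)&(hsv[:,2]>90)
    near=lambda x,y,r:np.hypot(P[:,0]-x,P[:,1]-y)<r
    rim=blue&near(.491,-.311,.1)&(P[:,2]>.046)&(P[:,2]<.054)
    print(c,'tub',rim.sum(),circ(P[rim],.078),circ(P[rim]))
    # jar top
    jt=near(.452,-.305,.04)&(P[:,2]>.083)&(P[:,2]<.096)
    Q=P[jt]; print('jar',jt.sum(),((Q.min(0)+Q.max(0))/2).round(4),Q.mean(0).round(4),(Q.max(0)-Q.min(0)).round(3))
    kt=near(.492,.125,.035)&(P[:,2]>.046)&(P[:,2]<.07)
    Q=P[kt]; print('knob',kt.sum(),((Q.min(0)+Q.max(0))/2).round(4),Q.mean(0).round(4),(Q.max(0)-Q.min(0)).round(3))
    lp=blue&near(.492,.125,.11)&(P[:,2]>.008)&(P[:,2]<.022)
    Q=P[lp]; hull=cv2.convexHull(Q[:,:2].astype(np.float32))[:,0]
    print('lid',lp.sum(),circ(hull,.088),circ(hull),Q.mean(0).round(4))
    i=((P[:,0]-.1)/.04).astype(int); j=((P[:,1]+.48)/.04).astype(int)
    k=(P[:,0]>.1)&(P[:,1]>-.48)&(i<20)&(j<24)
    np.maximum.at(H,(j[k],i[k]),P[k,2])
print('cols x',[round(.12+.04*i,2) for i in range(20)])
for j in range(24): print('%5.2f'%(-.46+.04*j),' '.join('%4d'%(h*1000) for h in H[j]))
E
```

```text
scene tub 320 (array([ 0.4912, -0.3111]), 0.0019) (array([ 0.4912, -0.3111,  0.078 ]), 0.0019)
jar 209 [ 0.4528 -0.308   0.0876] [ 0.4517 -0.3038  0.0891] [0.047 0.053 0.009]
knob 217 [0.4914 0.1283 0.0508] [0.4904 0.1305 0.052 ] [0.029 0.03  0.009]
lid 5089 (array([0.4921, 0.1288]), 0.0015) (array([0.492 , 0.1284, 0.087 ]), 0.0011) [0.4868 0.1247 0.0155]
side tub 556 (array([ 0.4932, -0.3151]), 0.0017) (array([ 0.4932, -0.3151,  0.078 ]), 0.0017)
jar 414 [ 0.4553 -0.3103  0.0885] [ 0.4531 -0.311   0.0901] [0.051 0.048 0.011]
knob 100 [0.4935 0.1255 0.0517] [0.4926 0.124  0.0526] [0.028 0.031 0.01 ]
lid 2610 (array([0.494 , 0.1259]), 0.0014) (array([0.4942, 0.1254, 0.087 ]), 0.0011) [0.4902 0.1219 0.0161]
cols x [0.12, 0.16, 0.2, 0.24, 0.28, 0.32, 0.36, 0.4, 0.44, 0.48, 0.52, 0.56, 0.6, 0.64, 0.68, 0.72, 0.76, 0.8, 0.84, 0.88]
-0.46    0    0    0    0    0    0    4    5    5    5    5   94   95   93   74   74    0  128  126  173
-0.42    0    0    0    0    0    0    5    5    5    6    5   93   94  114  114  113  166  195  173  180
-0.38    0    0    0    0    0    0    4    5   5
[... 1582 characters left out ...]
   4   16   19   19   12    6   88   85  123  153   83  132  133
 0.26    0    0    0    0    0    0    3  122  134  152  150  132  158  184  113  126  141  108  106  133
 0.30    0    0    0    0    0    0    6  124  134  216  205  147  161  186  114  122  117  127  123  134
 0.34    0    0    0    0    0    0    7  123  133  199  194  165  165  186   85  141  116  126  125    0
 0.38    0    0    0    0    0    0    4  124  191  197  167  195  165  185    0  110  113  119  116  114
 0.42    0    0    0    0    0    0    5  123  132  132  133  193  168  184    0    0  108  110  102  116
 0.46    0    0    0    0    0    0    5   25   28    0    0    0    0    0    0   88   88   95  135  154
```

Request:
step_arm --rows '[[[-62,-79,0],0],[[-525,-662,74],0],[[-525,-662,74],0],[[-525,-662,74],0],[[-525,-662,74],0],[[-525,-662,74],0],[[-525,-662,74],0],[[-525,-662,74],0],[[-525,-662,74],0],[[-525,-662,74],0],[[-525,-662,74],0],[[-525,-662,74],0]]' --claw -1

```text
clock: 2.1
eef_pos: [0.4192, -0.22, 0.2392]
tool_rot: [0.149, 0.989, 0.0, 0.001]
ft_force: [0.6, 0.5, 0.3]
grip_width: 0.0852
grasp_force: 0.0
```

Request:
step_arm --rows '[[[-40,-50,10],0],[[-40,-50,10],0],[[-40,-50,10],0]]'

```text
clock: 2.48
eef_pos: [0.4417, -0.277, 0.2287]
tool_rot: [0.149, 0.989, 0.001, -0.001]
ft_force: [0.1, -0.5, -0.0]
grip_width: 0.0852
grasp_force: 0.0
```

Run:
```python
from h import *
o=bot.get_obs(); p=bot.camera_params('wrist'); im,d=bot.camera('wrist')
print(o['clock'],o['eef_pos'].round(4),o['joint_pos'].round(3)); 
T=np.array(p['pose'])
v,u=np.nonzero(d>0); a=(u-p['cx'])/p['fx']; b=(v-p['cy'])/p['fy']; r=np.hypot(a,b)+1e-9
k=np.tan(np.minimum(r,1.4))/r; z=d[v,u]; P=np.c_[a*k*z,-b*k*z,-z]@T[:3,:3].T+T[:3,3]
cv2.imwrite('pics/w.png',im[:,:,::-1])
n=(np.hypot(P[:,0]-.454,P[:,1]+.309)<.045)&(P[:,2]>.082)&(P[:,2]<.098)
Q=P[n]; print(n.sum(),((Q.min(0)+Q.max(0))/2).round(4),Q.mean(0).round(4),np.ptp(Q,axis=0).round(3))
```

```text
2.475 [ 0.4417 -0.277   0.2287] [-0.56   0.328 -0.076  1.168  0.    -0.262]
2950 [ 0.4543 -0.3107  0.0871] [ 0.4526 -0.3096  0.0892] [0.049 0.048 0.01 ]
```

View pics/w.png

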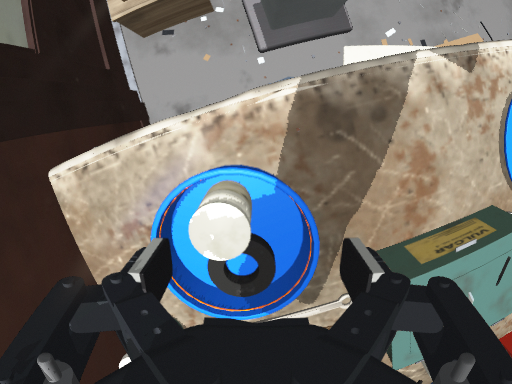

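The wrist view shows the jar at (220,230), in the tub with the roll below it, and clear bench to the right. The jar's axis is at (0.453, -0.310).

Request:
step_arm --rows '[[[-21,-28,10],0],[[-21,-28,50],0],[[-21,-28,85],0],[[-21,-28,102],0],[[-21,-28,102],0]]'

```text
clock: 3.15
eef_pos: [0.4532, -0.308, 0.1267]
tool_rot: [0.147, 0.989, 0.001, -0.001]
ft_force: [-1.0, -0.6, 0.5]
grip_width: 0.0851
grasp_force: 0.0
```

Request:
step_arm --rows '[[[0,0,0],0],[[0,0,0],0],[[0,0,0],0],[[0,0,0],0],[[0,0,0],0],[[0,0,0],0]]' --claw 1

```text
clock: 3.9
eef_pos: [0.455, -0.3108, 0.129]
tool_rot: [0.148, 0.989, -0.001, 0.002]
ft_force: [-0.2, -0.0, 6.9]
grip_width: 0.0466
grasp_force: 62.4
```

Request:
step_arm --rows '[[[0,0,-20],0],[[0,0,-60],0],[[0,0,-100],0],[[20,50,-100],0],[[42,105,-100],0],[[60,150,-100],0],[[67,168,-100],0],[[67,168,-70],0],[[67,168,-40],0],[[67,168,-20],0],[[67,168,-10],0],[[67,168,-10],0]]'

```text
clock: 5.4
eef_pos: [0.4389, -0.1298, 0.1368]
tool_rot: [0.148, 0.989, 0.0, -0.001]
ft_force: [-0.3, -0.7, -1.9]
grip_width: 0.0467
grasp_force: 62.3
```

Run:
```python
from fit import *
o=bot.get_obs();print(o['eef_pos'].round(4),o['ft_force'].round(1),o['grip_width'])
im,d=bot.camera('scene')
cv2.imwrite('pics/c.png',cv2.resize(im[100:300,150:400],(750,600))[:,:,::-1])
for r in bot.trace('jar_centre','scene')[:1]:
    P=cloud('scene',r['pixels'],d); print(r['score'],np.percentile(P,[1,50,99],axis=0).round(4))
```

```text
[ 0.4389 -0.1298  0.1368] [-0.3 -0.7 -1.9] 0.046718042144732644
0.83 [[ 0.4129 -0.1468  0.0162]
 [ 0.4265 -0.1111  0.0613]
 [ 0.4541 -0.1026  0.0991]]
```

View pics/c.png

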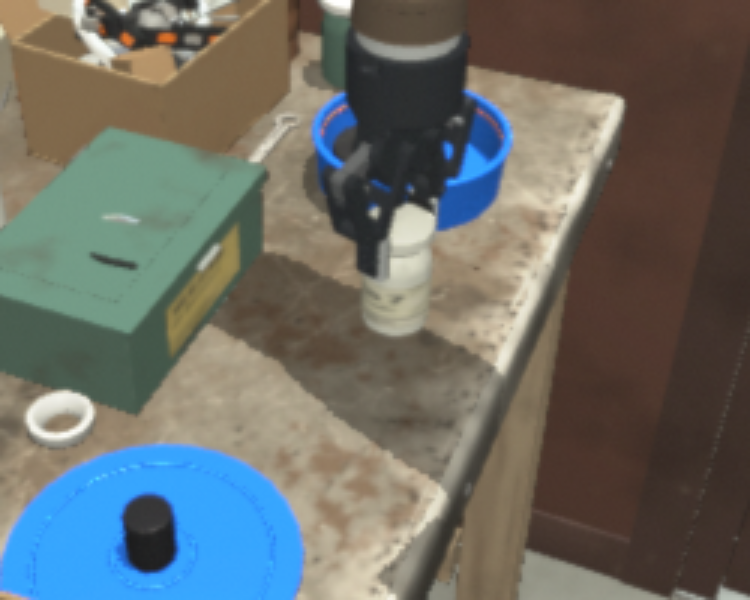

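The jar is held upright about 11 mm above clear bench, with its base at about (395,325) in the crop. I'll lower it gently.

Request:
step_arm --rows '[[[0,0,5],0],[[0,0,9],0],[[0,0,10],0],[[0,0,10],0]]'

```text
clock: 6.0
eef_pos: [0.4392, -0.1299, 0.1271]
tool_rot: [0.148, 0.989, 0.0, -0.0]
ft_force: [-0.6, -0.1, -0.8]
grip_width: 0.0466
grasp_force: 62.3
```

Request:
step_arm --rows '[[[0,0,1],0],[[0,0,2],0],[[0,0,3],0],[[0,0,3],0]]'

```text
clock: 6.5
eef_pos: [0.4393, -0.1299, 0.1241]
tool_rot: [0.148, 0.989, -0.0, -0.0]
ft_force: [-0.6, -0.8, -1.8]
grip_width: 0.047
grasp_force: 62.3
```

Request:
step_arm --rows '[[[0,0,1],0],[[0,0,2],0],[[0,0,2],0]]'

```text
clock: 6.88
eef_pos: [0.4394, -0.1299, 0.124]
tool_rot: [0.148, 0.989, -0.0, 0.001]
ft_force: [-4.4, 1.1, 12.8]
grip_width: 0.0467
grasp_force: 63.9
```

Request:
step_arm --rows '[[[0,0,-2],0],[[0,0,-2],0],[[0,0,-2],0],[[0,0,-2],0],[[0,0,-2],0]]' --claw -1

```text
clock: 7.5
eef_pos: [0.4393, -0.1299, 0.124]
tool_rot: [0.148, 0.989, 0.0, -0.0]
ft_force: [-0.2, -0.3, 0.5]
grip_width: 0.0855
grasp_force: 0.0
```

Request:
step_arm --rows '[[[0,0,-15],0],[[0,0,-50],0],[[0,0,-80],0],[[0,0,-80],0]]'

```text
clock: 8.0
eef_pos: [0.4409, -0.1304, 0.2064]
tool_rot: [0.148, 0.989, -0.0, 0.003]
ft_force: [0.2, -0.3, -1.1]
grip_width: 0.0853
grasp_force: 0.0
```

Run:
```python
from fit import *
o=bot.get_obs();print(o['clock'],o['eef_pos'].round(4),o['ft_force'].round(1))
im,d=bot.camera('scene'); ims=[im[100:300,150:400]]
im2,d2=bot.camera('side'); ims.append(im2[150:350,100:350])
cv2.imwrite('pics/d.png',cv2.resize(np.hstack(ims),(800,320))[:,:,::-1])
for c,D in(('scene',d),('side',d2)):
  for r in bot.trace('jar_centre',c)[:1]:
    P=cloud(c,r['pixels'],D); print(c,r['score'],np.percentile(P,[1,50,99],axis=0).round(4))
  P=cloud(c,D>0,D); n=(np.hypot(P[:,0]-.492,P[:,1]+.313)<.07)&(P[:,2]>.018)&(P[:,2]<.03)&(np.hypot(P[:,0]-.526,P[:,1]+.32)<.05)
  print('roll',n.sum(),P[n].mean(0).round(3))
```

```text
8.0 [ 0.4409 -0.1304  0.2064] [ 0.2 -0.3 -1.1]
scene 0.56 [[ 0.4134 -0.2362 -0.001 ]
 [ 0.4331 -0.1126  0.0565]
 [ 0.4829 -0.1027  0.0865]]
roll 184 [ 0.507 -0.318  0.023]
side 0.58 [[ 0.4153 -0.1542  0.0038]
 [ 0.4289 -0.1367  0.0779]
 [ 0.4641 -0.107   0.0889]]
roll 581 [ 0.524 -0.319  0.024]
```

View pics/d.png

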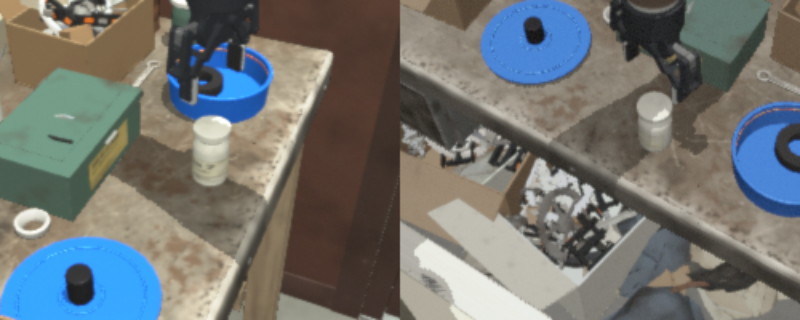

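The jar stands upright on the bench, at (210,150) in the left half of the picture and (655,120) in the right half. The roll is still in the tub. Next is the lid.

Request:
step_arm --rows '[[[6,55,0],0],[[12,115,0],0],[[18,175,0],0],[[23,230,0],0],[[26,261,0],0],[[26,261,0],0],[[26,261,0],0]]'

```text
clock: 9.07
eef_pos: [0.4902, 0.1267, 0.2031]
tool_rot: [0.148, 0.989, -0.001, -0.001]
ft_force: [0.2, 0.0, 0.0]
grip_width: 0.0852
grasp_force: 0.0
```

Run:
```python
from fit import *
o=bot.get_obs(); p=bot.camera_params('wrist'); im,d=bot.camera('wrist')
print(o['eef_pos'].round(4),o['tool_rot'].round(4),o['ft_force'].round(1))
T=np.array(p['pose'])
v,u=np.nonzero(d>0); a=(u-p['cx'])/p['fx']; b=(v-p['cy'])/p['fy']; r=np.hypot(a,b)+1e-9
k=np.tan(np.minimum(r,1.4))/r; z=d[v,u]; P=np.c_[a*k*z,-b*k*z,-z]@T[:3,:3].T+T[:3,3]
n=(np.hypot(P[:,0]-.4928,P[:,1]-.127)<.03)&(P[:,2]>.045)&(P[:,2]<.06)
Q=P[n]; print(n.sum(),((Q.min(0)+Q.max(0))/2).round(4),Q.mean(0).round(4),np.ptp(Q,axis=0).round(3))
```

```text
[0.4902 0.1267 0.2031] [ 1.484e-01  9.889e-01 -7.000e-04 -1.200e-03] [0.2 0.  0. ]
1098 [0.4927 0.1259 0.0497] [0.4918 0.1263 0.0519] [0.029 0.029 0.009]
```

Request:
step_arm --rows '[[[-2,0,30],0],[[-2,0,70],0],[[-2,0,95],0],[[-2,0,110],0],[[-2,0,110],0]]'

```text
clock: 9.75
eef_pos: [0.4923, 0.1257, 0.0934]
tool_rot: [0.149, 0.989, -0.0, -0.001]
ft_force: [-0.3, 0.3, 0.9]
grip_width: 0.0856
grasp_force: 0.0
```

Request:
step_arm --rows '[[[0,0,0],0],[[0,0,0],0],[[0,0,0],0],[[0,0,0],0],[[0,0,0],0],[[0,0,0],0]]' --claw 1

```text
clock: 10.5
eef_pos: [0.4936, 0.1269, 0.0952]
tool_rot: [0.148, 0.989, 0.0, 0.001]
ft_force: [-1.0, -0.2, 6.0]
grip_width: 0.0286
grasp_force: 59.1
```

Request:
step_arm --rows '[[[0,0,-15],0],[[0,0,-45],0],[[0,0,-85],0],[[0,0,-120],0],[[0,0,-140],0],[[0,0,-140],0]]'

```text
clock: 11.25
eef_pos: [0.4938, 0.1269, 0.2364]
tool_rot: [0.148, 0.989, 0.001, 0.002]
ft_force: [-0.4, -0.8, -1.1]
grip_width: 0.0284
grasp_force: 59.4
```

Request:
step_arm --rows '[[[-6,-20,0],0],[[-18,-60,0],0],[[-33,-110,0],0],[[-49,-160,0],0],[[-64,-210,0],0],[[-79,-260,0],0],[[-94,-310,0],0],[[-109,-360,0],0],[[-121,-400,0],0],[[-127,-418,0],0],[[-128,-421,0],0],[[-128,-421,0],0]]'

```text
clock: 12.75
eef_pos: [0.4917, -0.3122, 0.2336]
tool_rot: [0.148, 0.989, 0.001, -0.001]
ft_force: [-0.4, 0.5, -0.3]
grip_width: 0.0283
grasp_force: 59.5
```

Run:
```python
from fit import *
o=bot.get_obs();print(o['clock'],o['eef_pos'].round(4),o['tool_rot'].round(4),o['ft_force'].round(1),o['ft_torque'].round(2),o['grip_width'])
ims=[]
for c in('scene','side'):
  im,d=bot.camera(c); ims.append(im[60:300,130:430] if c=='scene' else im[120:360,200:500])
  P=cloud(c,d>0,d); hsv=cv2.cvtColor(im,cv2.COLOR_RGB2HSV)[d>0]
  blue=(hsv[:,0]>95)&(hsv[:,0]<125)&(hsv[:,1]>140)&(hsv[:,2]>60)
  n=blue&(np.hypot(P[:,0]-.492,P[:,1]+.313)<.11)&(P[:,2]>.11)&(P[:,2]<.2)
  Q=P[n]; Q=Q[abs(Q[:,2]-np.median(Q[:,2]))<.012]
  A=np.c_[Q[:,:2]-[.492,-.313],np.ones(len(Q))]; print(c,n.sum(),'plane',np.linalg.lstsq(A,Q[:,2],rcond=None)[0].round(4))
  hull=cv2.convexHull(Q[:,:2].astype(np.float32))[:,0]; print(circ(hull,.088))
cv2.imwrite('pics/e.png',cv2.resize(np.hstack(ims),(800,320))[:,:,::-1])
```

```text
12.75 [ 0.4917 -0.3122  0.2336] [ 1.479e-01  9.890e-01  6.000e-04 -7.000e-04] [-0.4  0.5 -0.3] [0.05 0.08 0.04] 0.028275769497817606
scene 1927 plane [-0.0016 -0.0032  0.1537]
(array([ 0.4902, -0.3091]), 0.0009)
side 3620 plane [0.0011 0.0006 0.1548]
(array([ 0.4924, -0.3121]), 0.0029)
```

View pics/e.png

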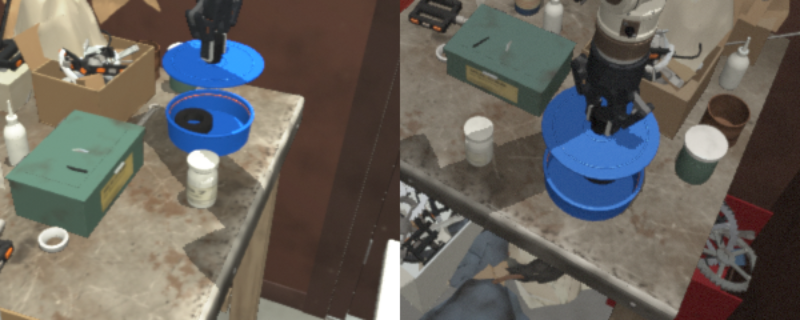

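The lid hangs level over the tub, at (213,62) in the left half of the picture and (600,130) in the right half. I'll lower it with a 2 mm correction.

Request:
step_arm --rows '[[[-2,-2,15],0],[[-2,-2,40],0],[[-2,-2,65],0],[[-2,-2,80],0],[[-2,-2,88],0],[[-2,-2,93],0],[[-2,-2,93],0]]'

```text
clock: 13.72
eef_pos: [0.4933, -0.316, 0.1414]
tool_rot: [0.148, 0.989, -0.0, 0.0]
ft_force: [0.6, -1.4, -0.2]
grip_width: 0.0284
grasp_force: 59.5
```

Request:
step_arm --rows '[[[0,0,1],0],[[0,0,2],0],[[0,0,3],0],[[0,0,4],0],[[0,0,4],0]]'

```text
clock: 14.35
eef_pos: [0.4931, -0.3158, 0.1371]
tool_rot: [0.148, 0.989, 0.0, -0.0]
ft_force: [-0.1, 0.4, -1.4]
grip_width: 0.0283
grasp_force: 59.5
```

Request:
step_arm --rows '[[[0,0,0.5],0],[[0,0,1],0],[[0,0,1.5],0],[[0,0,2],0],[[0,0,2],0]]'

```text
clock: 14.98
eef_pos: [0.4931, -0.3159, 0.1356]
tool_rot: [0.148, 0.989, -0.0, 0.0]
ft_force: [-0.5, 1.4, 3.1]
grip_width: 0.0286
grasp_force: 59.8
```

Request:
step_arm --rows '[[[0,0,0.5],0],[[0,0,1],0],[[0,0,1],0]]'

```text
clock: 15.35
eef_pos: [0.4931, -0.3158, 0.1355]
tool_rot: [0.148, 0.989, -0.0, 0.0]
ft_force: [-3.1, 1.4, 7.4]
grip_width: 0.0286
grasp_force: 60.5
```

Request:
step_arm --rows '[[[0,0,0],0],[[0,0,0],0],[[0,0,0],0],[[0,0,0],0],[[0,0,0],0],[[0,0,0],0]]' --claw -1

```text
clock: 16.1
eef_pos: [0.4931, -0.3159, 0.1341]
tool_rot: [0.148, 0.989, 0.0, -0.0]
ft_force: [-0.6, -0.0, 1.1]
grip_width: 0.0854
grasp_force: 0.0
```

Request:
step_arm --rows '[[[0,0,-15],0],[[0,0,-50],0],[[0,0,-100],0],[[0,0,-140],0],[[0,0,-140],0]]'

```text
clock: 16.73
eef_pos: [0.4948, -0.317, 0.28]
tool_rot: [0.148, 0.989, -0.002, 0.005]
ft_force: [-0.1, -0.9, -0.4]
grip_width: 0.0857
grasp_force: 0.0
```

Run:
```python
from fit import *
o=bot.get_obs();print(o['clock'],o['eef_pos'].round(4),o['ft_force'].round(1),o['grip_width'])
ims=[]
for c in('scene','side'):
  im,d=bot.camera(c); ims.append(im[60:300,130:430] if c=='scene' else im[120:360,200:500])
  P=cloud(c,d>0,d); hsv=cv2.cvtColor(im,cv2.COLOR_RGB2HSV)[d>0]
  blue=(hsv[:,0]>95)&(hsv[:,0]<125)&(hsv[:,1]>140)&(hsv[:,2]>60)
  n=blue&(np.hypot(P[:,0]-.492,P[:,1]+.313)<.11)&(P[:,2]>.045)&(P[:,2]<.075)
  Q=P[n]; Q=Q[abs(Q[:,2]-np.median(Q[:,2]))<.006]
  A=np.c_[Q[:,:2]-[.492,-.313],np.ones(len(Q))]; print(c,n.sum(),'plane',np.linalg.lstsq(A,Q[:,2],rcond=None)[0].round(4))
  hull=cv2.convexHull(Q[:,:2].astype(np.float32))[:,0]; print(circ(hull,.088))
  for r in bot.trace('jar_centre',c)[:1]:
    J=cloud(c,r['pixels'],d); print('jar',round(r['score'],2),np.percentile(J,[2,98],axis=0).round(3).tolist())
cv2.imwrite('pics/f.png',cv2.resize(np.hstack(ims),(800,320))[:,:,::-1])
```

```text
16.725 [ 0.4948 -0.317   0.28  ] [-0.1 -0.9 -0.4] 0.08565102442144126
scene 2035 plane [ 0.0001 -0.0031  0.0557]
(array([ 0.4915, -0.3126]), 0.0015)
jar 0.97 [[0.414, -0.147, 0.004], [0.458, -0.103, 0.086]]
side 4204 plane [ 0.0018 -0.0011  0.0565]
(array([ 0.494 , -0.3159]), 0.001)
jar 0.63 [[0.416, -0.154, 0.007], [0.46, -0.109, 0.088]]
```

View pics/f.png

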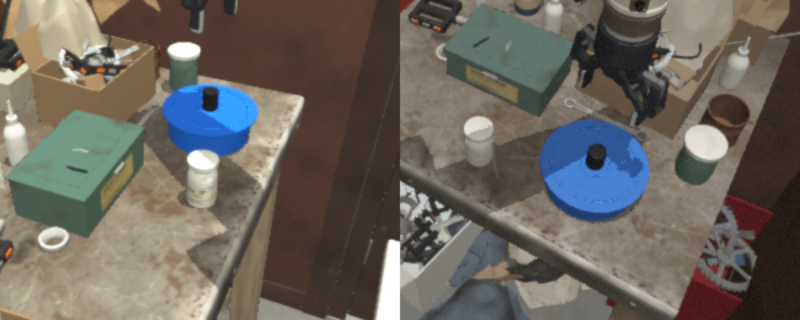

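The lid sits level on the rim, at (210,112) and (597,165) in the picture. Its plate is about 55.5 mm up, it is within about 2 mm of centre, and its tilt is under 0.004 rad. The jar stands upright at (202,178), and the gripper is clear of everything.

```bash
python3 -c "
from workcell import bot
print(bot.job_done())"
```

```text
the job is handed in; nothing more can be done
None
```

The job is handed in (no verdict came back): the jar stands upright on the bench about 190 mm from the tub's axis, the tape roll was left in the tub, and the lid measured level and fully down on the rim, within about 2 mm of centre, at about 17 s of the 61 s allowed.

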